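# Post a spent battery through the sprung flap of the drop box

## Task

Put the spent 9 V battery into the green battery drop box without grasping or lifting it: press the box's yellow paddle down with one finger to hold the self-closing flap open, and meanwhile push the battery along its lane with the other finger until it drops through the hole. Then let go of the paddle so that the flap shuts over the battery, and leave the other things on the table alone.

Things in the scene. Friction and masses are not known exactly. Their poses are not given: they have to be found in the camera images.
- drop_box: green box fixed to the table, deck 140 mm high. Origin: on its underside below point hole_edge. Axes: x along the lane into the hole (away from the robot, to its left), y left to the paddle, z up. Spans x -102..85, y -37..99 mm. Landing: deck at x -102..0; lane y -27..27 between rails 3 thick, 8 high. Hole x 0..80, y -32..87, shut by the yellow flap
- hole_edge (a point): middle of the lane at the hole's near edge, on the deck surface, 140 mm above the table; axes as drop_box
- flap (a joint): yellow flap and paddle, one piece on a rod along the box's x at box y 83, z 144 mm. 0 = shut, 0.8 rad = fully open (stop). It springs shut when let go. Pressing the paddle swings the flap down into the hole, free edge at the lane's -y side. When shut, its lip, 15 mm high, blocks the lane at x 2..6 of the box; it sinks with the flap and the way is clear above 0.6 rad
- paddle_edge (a point): middle of the free edge of the paddle, a yellow plate 127 long (box x -100..27), 4 thick, on the lane's +y side, over the landing. Flap shut: it slopes up from the rod towards the lane, 0.8 rad above level, this edge 35 mm across from the rod and 36 above it. Pressed level (flap fully open): top at box z 146, from y 77 to y 33 at this edge
- paddle_press (a point): where to press the paddle: on its sloping top, 26 mm across from the rod (box y 57, x -37); moves with the flap. Anywhere along the paddle's length serves, 15 to 35 mm across from the rod. It takes 6 to 15 N, and a finger can slide along x while pressing. The paddle's edge swings about 15 mm towards the lane as it goes down
- battery_center (a point): centre of the 9 V battery (black and gold block, 27x47x18 mm, 0.05 kg), lying flat on the landing in the lane, long side roughly across it, centre 8.5 mm above the deck. Axes: x the short side, y the long side, z up. It slides when pushed
- battery: the same battery; origin under its middle
- terminal_block: black three-way terminal block, 64x27x14, on the table just right of the drop box (bystander; origin under its middle)
- heatsink: dark finned heat sink, 30x40x22 (bystander; origin under its middle)
- tape_roll: roll of blue tape, 64 across, 19 high (bystander; origin under its middle)
- side_cutters: red-handled side cutters, 44x122x12 (bystander; origin under its middle)
- transformer: small transformer, 42x60x36 (bystander; origin under its middle)
- capacitor: upright grey can capacitor, 18 across, 34 high (bystander; origin under its middle)

How it is judged:
By the outcome, as a careful person would: the job done as asked, in the order asked, and still so for the second after the job is handed in, with the robot touching nothing.
It also fails if it takes over 40 s, if anything falls off the work surface, if the arm or the gripper's body presses on something with over 40 N, if the wrist force passes 120 N, or if a joint passes its speed limit or range.

## Robot

A 6-joint arm with a two-finger parallel gripper is mounted at the origin on a cart in front of the work surface, level with it; the furniture and walls round the work are solid. World frame = base frame: x ahead of the robot, y to its left, z up, the work surface at z = 0. Lengths are in mm, angles in degrees, forces in N, time in s.
With the tool pointing down it reaches from about 275 to 875 mm from the base axis. Payload 12.5 kg.
Tool frame: the origin (TCP) lies on the mounting face of the last link; the fingertips stand bot.tips_ahead ahead of it and the grasp point (between the pads) lies 155 mm ahead of it (bot.tips_ahead is the distance from the TCP to the fingertips, in mm); z points along the fingers, y is the line along which they close (so a half turn about z gives the same grasp; the last joint's range is limited). The gripper opens to 85 mm and grips with 20 to 120 N. Pads are 22 mm wide; open, the fingers measure 114 mm over their backs; the gripper's body (76 mm by 85 mm) begins 54 mm behind the grasp point. The pads swing forward as they close: fully open they stand 13 mm farther back than shut.
Start: joints at [67.976, 20.094, 94.641, -0, 65.266, -4.847], TCP at [162.4, 525.464, 404.69] pointing down, gripper open.
Joint ranges: [-157.81, 157.81], [-45, 120.19], [0.68, 151.7], [-89.99, 269.99], [4.06, 180], [-164.3, 164.3]. Speed limits (degrees/s): [127.2, 127.2, 159.86, 180, 180, 180].

## Interface

Orientations are given as [roll, pitch, yaw] about the fixed x, y, z axes, in that order (R = Rz(yaw) Ry(pitch) Rx(roll)).
In Python, from rig import bot gives the robot as it stands.
- The arm moves only by the shell command python3 -m crank 'ROWS'. ROWS is a JSON object of lists of equal length, an entry for each row: "rot": the turn, a rotation vector about the world's x, y, z scaled (see below), a list of three; "slide": the shift along the world's x, y, z scaled (see below), a list of three; "fingers": the closure, from 0 (fully open) to 1 (shut). In form: {"rot": [[ax, ay, az], ...], "slide": [[dx, dy, dz], ...], "fingers": [fingers, ...]}. A call has 1 to 5 rows; each row is the pose to reach, as a shift and turn from the pose commanded when the call began; what a row does not reach only later rows make up. The controller multiplies each number of a shift by 0.1 m and each number of a turn by 45 degrees. A row lasts 1/8 s, in which the tool goes at most 62.5 mm and 10.7 degrees, less where a joint would pass 70% of its speed; a pose out of reach is approached as far as the arm can. A call with a number of a shift or a turn outside -1 to 1 is refused whole. A call with a gripper value outside its range is refused whole. The fingers move at their own pace and stop on an object; the grip force is fixed at half the most. Time passes only in rows, so rows that repeat a pose let the fingers close. It gives the time, the measured TCP pose, the force, the opening and the grip force at its end, in the units of the state.
- bot.observe(): the state, without advancing time (a new reading comes with each control period).
- bot.capture(name): name is "scene" or "top" or "wrist"; returns the picture (400x640x3 uint8, red, green, blue); there is no depth.
- bot.camera_params(name): a dict with "fx", "fy", "cx", "cy" (pixels), "origin" and "orientation" of the camera in the world. Camera axes: x right, y down, z forward; pixel columns grow to the right and rows downward; lengths in mm; the calibration is good to about 2 mm. A picture is of the moment at which its call begins: read the wrist's pose just before it. camera_params takes no time and is no camera call; for the wrist camera it gives the pose at the moment of the call.
- bot.sign_off(): hands the job in; it is judged then, once.
The state is a dict: "t": time; "joint_positions": joint angles; "joint_velocities": joint speeds; "joint_efforts": joint torques, N m; "tcp_pos": TCP position; "tool_rot": TCP orientation; "contact_force": force on the tool from outside, world axes, zero at the start; "torque": the same for the moment, N m; "gripper_width": finger opening in mm; "gripper_force": force on a finger pad.
Only numpy, scipy, OpenCV 4.12 (cv2) and the standard library are available. Lean on these libraries where they do the work, as an engineer would, in place of code of your own. Each camera call takes 0.05 s, during which the arm holds its last target. There are 200 camera calls.

## Working session

There is one attempt and no reset: what is moved stays moved. The work goes in short steps, Python scripts to look and compute and a shell command to move; the robot and the scene stay as the last step left them, time stands still between calls to the robot, and variables do not carry over. Pictures are saved under pics/ and viewed, at most 10 in all, crops included, and the job is handed in when it is done.

```bash
ls; mkdir -p pics
python3 - <<'E'
from rig import bot
import cv2
s=bot.observe();print(s, bot.tips_ahead)
for n in ("scene","top"):
    cv2.imwrite(f"pics/{n}0.png",bot.capture(n)[:,:,::-1]); print(n,bot.camera_params(n))
E
```

```text
pics
{'t': 0.0, 'joint_positions': array([ 6.79761786e+01,  2.01237100e+01,  9.46775625e+01, -3.80129852e-04,
        6.52663696e+01, -4.84716720e+00]), 'joint_velocities': array([-0.00628069,  0.03721053, -0.09125998, -0.05703741,  0.05767357,
       -0.04216391]), 'joint_efforts': array([ 5.45767762e-04, -5.06108701e+01, -2.91401768e+01, -8.96925030e-05,
        4.58035036e-03,  1.86985181e-05]), 'tcp_pos': array([162.35000847, 525.35102264, 404.16024112]), 'tool_rot': array([-1.79932571e+02, -5.37179871e-03,  1.62823502e+02]), 'contact_force': array([-0.07069082, -0.01307984,  0.0569721 ]), 'torque': array([0.03235072, 0.02224514, 0.00502212]), 'gripper_force': 0.0, 'gripper_width': 85.04216495316517} 173.4
scene {'fx': 400.9291618108994, 'fy': 400.9291618108994, 'cx': 318.64799091726564, 'cy': 202.78436947483408, 'origin': array([ -63.92451374, -115.416991  , 1015.47955902]), 'orientation': array([-138.61882397,    0.6119682 ,  -64.55805601])}
top {'fx': 367.7055021327487, 'fy': 367.7055021327487, 'cx': 321.24817097134746, 'cy': 201.67715498808425, 'origin': array([418.13040509, 243.18810083, 962.54400322]), 'orientation': array([-167.05535583,   -0.30110881,  -92.43751748])}
```

View pics/scene0.png

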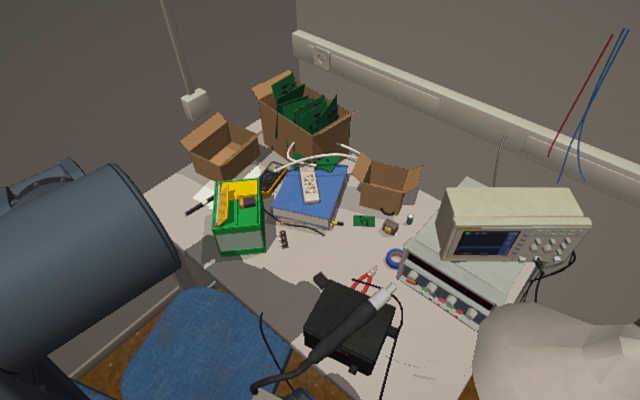

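View pics/top0.png

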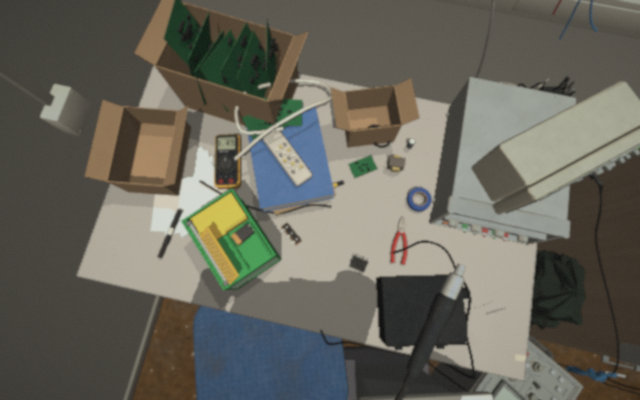

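The scene view shows the box around (238,215). In the top view the green box has corners at about (183,222), (228,188), (280,255) and (232,290), the paddle runs along its left side, and the battery is near (243,233).

```bash
cat > h.py <<'E'
import numpy as np, cv2
from scipy.spatial.transform import Rotation as R
from rig import bot
def ray(n,uv,z,c=None):
    c=c or bot.camera_params(n); M=R.from_euler('xyz',c['orientation'],degrees=True).as_matrix()
    d=M@np.array([(uv[0]-c['cx'])/c['fx'],(uv[1]-c['cy'])/c['fy'],1]); o=c['origin']
    return o+d*(z-o[2])/d[2]
def proj(n,p,c=None):
    c=c or bot.camera_params(n); M=R.from_euler('xyz',c['orientation'],degrees=True).as_matrix()
    q=M.T@(np.array(p)-c['origin']); return q[0]/q[2]*c['fx']+c['cx'],q[1]/q[2]*c['fy']+c['cy']
E
python3 - <<'E'
from h import *
a=cv2.imread('pics/top0.png')[170:310,160:300]; b=cv2.imread('pics/scene0.png')[165:265,195:285]
cv2.imwrite('pics/c1.png',cv2.resize(np.hstack([a]),None,fx=4.2,fy=4.2,interpolation=cv2.INTER_CUBIC))
im=cv2.imread('pics/top0.png'); h=cv2.cvtColor(im,cv2.COLOR_BGR2HSV)
m=cv2.inRange(h,(45,120,40),(80,255,255)); m[:180]=0;m[300:]=0;m[:,:170]=0;m[:,290:]=0
y=cv2.inRange(h,(20,120,80),(35,255,255)); y[:180]=0;y[300:]=0;y[:,:170]=0;y[:,290:]=0
c=np.vstack([c for c in cv2.findContours(m|y,0,2)[0] if cv2.contourArea(c)>50]); hull=cv2.convexHull(c)
ap=cv2.approxPolyDP(hull,4,True)[:,0]
for p in ap: print(p,ray('top',p,140).round(),ray('top',p,0).round())
E
```

```text
[276 255] [490. 336. 140.] [502. 352.   0.]
[223 288] [423. 453. 140.] [424. 488.   0.]
[187 227] [561. 536. 140.] [585. 586.   0.]
[190 218] [581. 530. 140.] [609. 579.   0.]
[231 190] [643. 438. 140.] [681. 471.   0.]
```

View pics/c1.png

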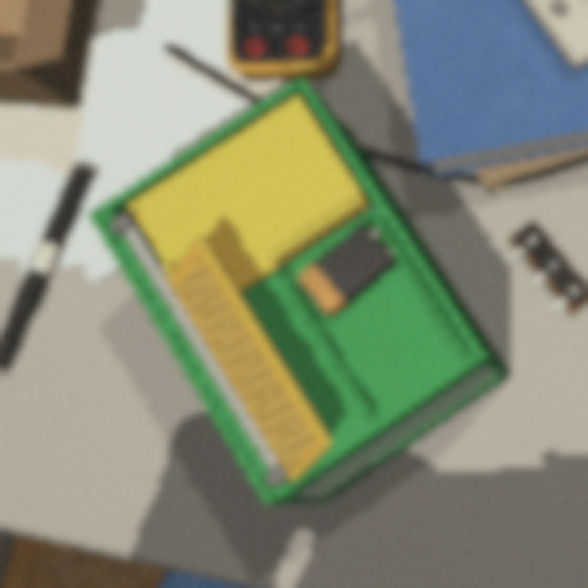

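The crop shows box corners at crop px (95,215), (303,80), (505,372) and (268,503). The battery top spans roughly (300,265) to (398,262), touching near the flap, and the rail lies at (280,265) to (375,410).

```bash
cat >> h.py <<'E'
def fit(P,Q):
    P=np.array(P,float);Q=np.array(Q,float);p=P.mean(0);q=Q.mean(0)
    H=(P-p).T@(Q-q);th=np.arctan2(H[0,1]-H[1,0],H[0,0]+H[1,1])
    r=np.array([[np.cos(th),-np.sin(th)],[np.sin(th),np.cos(th)]]);t=q-r@p
    return th,r,t,Q-(P@r.T+t)
E
python3 - <<'E'
from h import *
k=lambda u,v:(u/4.2+160-.4,v/4.2+170-.4)
px=[(95,215),(303,80),(505,372),(268,503)]
P=[(85,99),(85,-37),(-102,-37),(-102,99)]
for z in (140,145,150):
    Q=[ray('top',k(*p),z)[:2] for p in px]
    th,r,t,e=fit(P,Q); print(z,np.degrees(th),t,e.round(1).tolist(), np.linalg.norm(np.diff(Q,axis=0),axis=1).round(1))
    if z==140:
        for p,zz in [((300,265),158),((365,225),158),((398,262),158),((335,315),158),((280,265),148),((375,410),148),((330,440),170)]:
            w=ray('top',k(*p),zz)[:2]; print(p,w.round(),(r.T@(w-t)).round(1))
        for b in P: print([round(x,1) for x in proj('scene',[*(r@np.array(b)+t),140])])
E
```

```text
140 31.52280100245424 [554.53992702 418.7464363 ] [[0.3, -0.4], [-0.1, 4.6], [-4.6, -5.9], [4.5, 1.8]] [131.6 196.5 138.3]
(300, 265) [541. 432.] [-4.5 18.7]
(365, 225) [561. 398.] [ -5.3 -20.6]
(398, 262) [540. 381.] [-31.7 -24.7]
(335, 315) [514. 414.] [-37.1  17. ]
(280, 265) [543. 445.] [ 4.  28.7]
(375, 410) [465. 395.] [-88.8  26.5]
(330, 440) [450. 413.] [-92.1  50.2]
[np.float64(216.0), np.float64(181.3)]
[np.float64(260.5), np.float64(177.7)]
[np.float64(261.2), np.float64(225.0)]
[np.float64(211.8), np.float64(229.5)]
145 31.522801002454237 [553.8533019  417.54565184] [[-0.0, -1.1], [-0.8, 4.6], [-4.3, -5.2], [5.1, 1.7]] [130.8 195.3 137.5]
150 31.522801002454237 [553.16667678 416.34486738] [[-0.3, -1.7], [-1.5, 4.6], [-4.0, -4.5], [5.8, 1.6]] [130.  194.1 136.6]
```

```bash
python3 -m crank '{"rot":[[0,0,0.2],[0,0,0.4],[0,0,0.55]],"slide":[[0.3,-0.1,0.1],[0.6,-0.2,0.1],[0.9,-0.3,0.1]],"fingers":[0.5,0.5,0.5]}'
python3 -m crank '{"rot":[[0,0,0.2],[0,0,0.4],[0,0,0.53]],"slide":[[0.4,-0.1,0],[0.7,-0.2,0],[0.9,-0.3,0]],"fingers":[0.5,0.5,0.5]}'
python3 -m crank '{"rot":[[0,0,0],[0,0,0],[0,0,0]],"slide":[[0.3,-0.1,0],[0.6,-0.2,0],[0.6,-0.2,0]],"fingers":[0.5,0.5,0.5]}'
python3 - <<'E'
from h import *
print(bot.observe(),bot.tips_ahead)
cv2.imwrite('pics/w1.png',bot.capture('wrist')[:,:,::-1]);print(bot.camera_params('wrist'))
E
```

```text
t: 0.48
tcp_pos: [253.2, 495.1, 414.5]
tool_rot: [-180.0, -0.0, -172.2]
contact_force: [-0.2, -0.2, -0.7]
gripper_width: 43.0
gripper_force: 0.0
t: 0.85
tcp_pos: [343.7, 464.9, 414.3]
tool_rot: [-180.0, -0.0, -148.4]
contact_force: [-0.5, -0.5, 0.3]
gripper_width: 42.6
gripper_force: 0.0
t: 1.23
tcp_pos: [403.8, 444.7, 414.1]
tool_rot: [-180.0, -0.0, -148.7]
contact_force: [-0.6, -0.0, -0.3]
gripper_width: 42.7
gripper_force: 0.0
{'t': 1.225, 'joint_positions': array([ 4.33217755e+01,  2.48718576e+01,  8.61665505e+01, -1.01303867e-02,
        6.89996723e+01, -7.79756770e+01]), 'joint_velocities': array([ 2.25937819, -0.8054963 ,  1.38737415,  0.67093217, -0.06591516,
        1.3653215 ]), 'joint_efforts': array([-1.92486987e+00, -5.59702957e+01, -3.10397530e+01, -1.63767398e-01,
       -2.39015644e-02, -3.39842560e-01]), 'tcp_pos': array([403.81247619, 444.71919451, 414.1489163 ]), 'tool_rot': array([-1.79982819e+02, -3.52753040e-02, -1.48698919e+02]), 'contact_force': array([-0.60114255, -0.03823459, -0.34011857]), 'torque': array([-0.02925702, -0.03318641,  0.07000698]), 'gripper_force': 0.0, 'gripper_width': 42.718961432632284} 173.4
{'fx': 300.3948712500158, 'fy': 300.3948712500158, 'cx': 316.3003000006512, 'cy': 203.1260895196413, 'origin': array([338.43683696, 404.23717152, 383.16980839]), 'orientation': array([1.62810944e+02, 3.96214411e-02, 1.21357714e+02])}
```

View pics/w1.png

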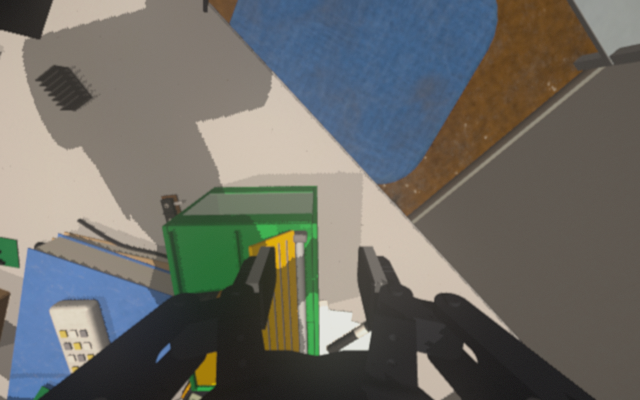

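The wrist view shows the box's near face between rows about 188 (bottom) and 222 (top). Its top corners are near (165,226) and (317,222), and the paddle lies between the fingers. Now I compare these with the fitted pose.

Run:
```python
from h import *
th=np.radians(31.5);r=np.array([[np.cos(th),-np.sin(th)],[np.sin(th),np.cos(th)]]);t=np.array([554,418.])
for n,b in dict(C=(-102,-37,140),D=(-102,99,140),C0=(-102,-37,0),D0=(-102,99,0),pe=(-100,48,180),rod=(-100,83,144),rail=(-102,28,148),railR=(-102,-28,148)).items():
    print(n,np.round(proj('wrist',[*(r@np.array(b[:2])+t),b[2]])))
for uv,z in (((165,226),140),((317,222),140),((217,188),0),((316,188),0),((250,243),180),((294,231),180)):
    print(uv,(r.T@(ray('wrist',uv,z)[:2]-t)).round(1))
im=cv2.imread('pics/w1.png')[170:290,140:340];cv2.imwrite('pics/c2.png',cv2.resize(im,None,fx=4,fy=4,interpolation=cv2.INTER_CUBIC))
```

```text
C [157. 219.]
D [315. 218.]
C0 [211. 182.]
D0 [315. 182.]
pe [245. 240.]
rod [296. 222.]
rail [230. 222.]
railR [163. 222.]
(165, 226) [-95.3 -30.9]
(317, 222) [-98.7 101.1]
(217, 188) [-93.6 -30.2]
(316, 188) [-93.3 100. ]
(250, 243) [-97.4  51.6]
(294, 231) [-106.9   84.3]
```

View pics/c2.png

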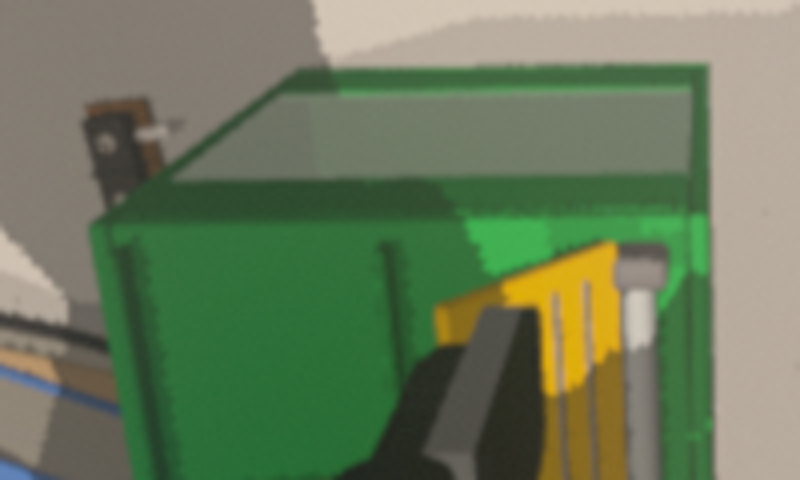

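The edges fit if the box is moved about +5 mm in x and +3 mm in y, which also explains the 196 vs 187 mm side in the first fit. That puts hole_edge at about (557,423) and the yaw at 31.3°. I'll move to box (-68, 27.5) and lower to just above the paddle.

```bash
python3 -m crank '{"rot":[[0,0,0],[0,0,0],[0,0,0],[0,0,0],[0,0,0]],"slide":[[0.4,-0.17,0],[0.81,-0.335,0],[0.81,-0.335,-0.2],[0.81,-0.335,-0.5],[0.81,-0.335,-0.5]],"fingers":[0.5,0.5,0.5,0.5,0.5]}'
python3 - <<'E'
from h import *
a=bot.capture('wrist')[150:,100:500,::-1]; b=bot.capture('top')[170:310,140:300,::-1]
b=cv2.resize(b,None,fx=2.4,fy=2.4,interpolation=cv2.INTER_CUBIC)
o=np.zeros((max(a.shape[0],b.shape[0]),a.shape[1]+b.shape[1],3),np.uint8);o[:a.shape[0],:a.shape[1]]=a;o[:b.shape[0],a.shape[1]:]=b
cv2.imwrite('pics/d1.png',o);print(o.shape)
E
```

```text
t: 1.9
tcp_pos: [482.3, 412.2, 362.7]
tool_rot: [-180.0, -0.3, -148.5]
contact_force: [-0.4, 0.3, 0.9]
gripper_width: 42.7
gripper_force: 0.0
(336, 784, 3)
```

View pics/d1.png

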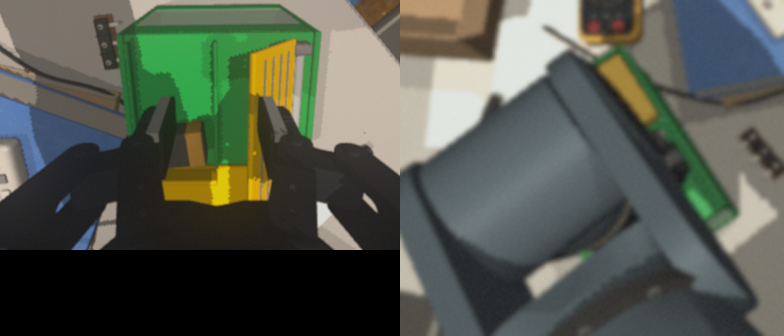

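The wrist view (crop offset 100,150) has the left finger in the lane with its tip at about (165,97). The gold end of the battery is at about (187-205, 122-165), behind it in box +x. The right finger is over the paddle at (265,97).

Run:
```python
from h import *
print(bot.observe()['tcp_pos'])
th=np.radians(31.3);r=np.array([[np.cos(th),-np.sin(th)],[np.sin(th),np.cos(th)]]);t=np.array([556.7,423.2])
print('tool',r.T@(bot.observe()['tcp_pos'][:2]-t))
for n,uv,z in (('gold rearL',(187,123),157),('gold rearR',(202,122),157),('gold frontR',(206,165),157),('rail',(212,42),148),('C',(122,33),140),('D',(319,31),140),('C0',(160,6),0),('D0',(280,6),0),('pad near edge',(249,54),180),('tipL',(165,97),189),('tipR',(265,97),189)):
    print(n,(r.T@(ray('wrist',(uv[0]+100,uv[1]+150),z)[:2]-t)).round(1))
```

```text
[482.99811007 412.48770981 365.58725194]
tool [-68.54047014  29.13632946]
gold rearL [-40.7   8.2]
gold rearR [-41.5  18.2]
gold frontR [-7.6 20.6]
rail [-94.3  24.8]
C [-98.1 -35.1]
D [-99.9  95.6]
C0 [-95.4 -35.1]
D0 [-95.9  98.3]
pad near edge [-96.3  45.2]
tipL [-75.    0.4]
tipR [-75.2  53.5]
```

```bash
python3 -m crank '{"rot":[[0,0,0],[0,0,0],[0,0,0],[0,0,0],[0,0,0]],"slide":[[0,0,-0.1],[0,0,-0.2],[0,0,-0.3],[0,0,-0.38],[0,0,-0.38]],"fingers":[0.5,0.5,0.5,0.5,0.5]}'
python3 - <<'E'
from h import *
a=bot.capture('wrist')[150:,100:500,::-1]; cv2.imwrite('pics/d2.png',cv2.resize(a,None,fx=1.6,fy=1.6))
print(bot.observe()['contact_force'],bot.observe()['tcp_pos'])
E
```

```text
t: 2.62
tcp_pos: [483.5, 411.9, 326.3]
tool_rot: [180.0, -0.0, -148.6]
contact_force: [-0.1, 0.5, 4.9]
gripper_width: 42.6
gripper_force: 2.5
[-0.5350863   0.12672411  4.99198511] [483.48034612 412.02645138 326.68160774]
```

View pics/d2.png

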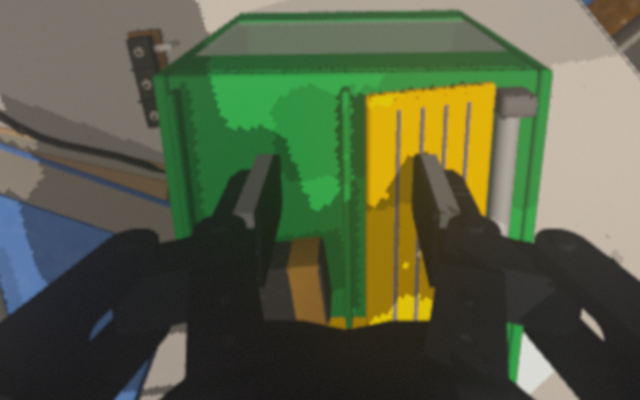

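The paddle is pressed nearly level, the left finger is in the lane, and the battery's gold end is at (308,280) ahead of it. I press a little further to the stop.

```bash
python3 -m crank '{"rot":[[0,0,0],[0,0,0],[0,0,0]],"slide":[[0,0,-0.03],[0,0,-0.05],[0,0,-0.05]],"fingers":[0.5,0.5,0.5]}'
```

```text
t: 3.05
tcp_pos: [483.7, 411.8, 322.1]
tool_rot: [-180.0, 0.0, -148.6]
contact_force: [0.6, -2.4, 6.3]
gripper_width: 42.5
gripper_force: 2.9
```

```bash
python3 -m crank '{"rot":[[0,0,0],[0,0,0],[0,0,0]],"slide":[[0,0,-0.02],[0,0,-0.04],[0,0,-0.04]],"fingers":[0.5,0.5,0.5]}'
```

```text
t: 3.42
tcp_pos: [483.8, 411.7, 318.2]
tool_rot: [-179.9, 0.0, -148.6]
contact_force: [2.4, -3.8, 6.6]
gripper_width: 42.4
gripper_force: 3.3
```

```bash
python3 -m crank '{"rot":[[0,0,0],[0,0,0],[0,0,0]],"slide":[[0,0,-0.01],[0,0,-0.025],[0,0,-0.025]],"fingers":[0.5,0.5,0.5]}'
```

```text
t: 3.8
tcp_pos: [483.8, 411.6, 317.1]
tool_rot: [-180.0, 0.1, -148.6]
contact_force: [-1.2, -7.9, 17.8]
gripper_width: 42.6
gripper_force: 9.0
```

```bash
python3 -m crank '{"rot":[[0,0,0],[0,0,0],[0,0,0],[0,0,0],[0,0,0]],"slide":[[0.07,0.04,0.015],[0.14,0.085,0.015],[0.21,0.13,0.015],[0.28,0.17,0.015],[0.34,0.208,0.015]],"fingers":[0.5,0.5,0.5,0.5,0.5]}'
python3 - <<'E'
from h import *
a=bot.capture('wrist')[150:,100:500,::-1]; cv2.imwrite('pics/d3.png',cv2.resize(a,None,fx=1.6,fy=1.6))
E
```

```text
t: 4.42
tcp_pos: [517.1, 432.8, 317.4]
tool_rot: [180.0, -0.1, -148.6]
contact_force: [-7.6, -4.0, 11.8]
gripper_width: 43.0
gripper_force: 6.1
```

View pics/d3.png

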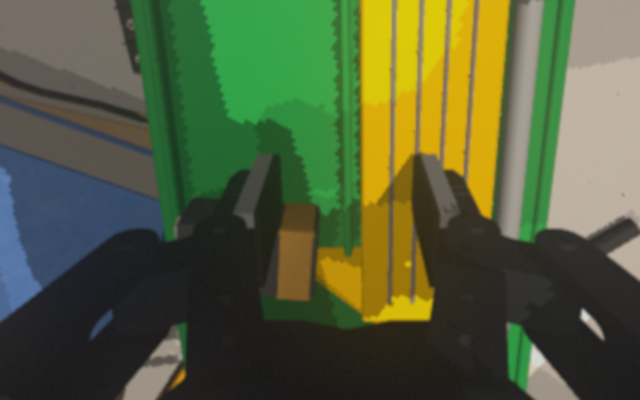

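The finger is in contact with the battery (gold end at (300,250)), which is now partly past the rail end at (345,252), and the flap is down. I keep pushing.

```bash
python3 -m crank '{"rot":[[0,0,0],[0,0,0],[0,0,0],[0,0,0],[0,0,0]],"slide":[[0.07,0.042,0],[0.14,0.085,0],[0.2,0.122,0],[0.24,0.146,0],[0.24,0.146,0]],"fingers":[0.5,0.5,0.5,0.5,0.5]}'
python3 - <<'E'
from h import *
a=bot.capture('wrist')[150:,100:500,::-1]; cv2.imwrite('pics/d4.png',cv2.resize(a,None,fx=1.6,fy=1.6))
E
```

```text
t: 5.1
tcp_pos: [541.3, 447.5, 317.5]
tool_rot: [180.0, -0.0, -148.6]
contact_force: [-3.3, -1.9, 9.8]
gripper_width: 42.6
gripper_force: 4.6
```

View pics/d4.png

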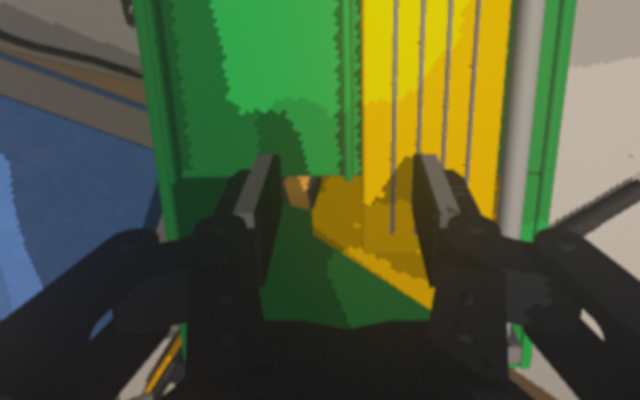

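The battery has left the deck. A small gold patch is visible at (300,190), inside the hole beside the flap edge. I nudge 8 mm more with the flap held open, let it settle, and check how deep the patch is.

```bash
python3 -m crank '{"rot":[[0,0,0],[0,0,0],[0,0,0],[0,0,0],[0,0,0]],"slide":[[0.035,0.02,0],[0.07,0.042,0],[0.07,0.042,0],[0.07,0.042,0],[0.07,0.042,0]],"fingers":[0.5,0.5,0.5,0.5,0.5]}'
python3 - <<'E'
from h import *
c=bot.camera_params('wrist'); f=lambda a:cv2.resize(a[230:310,230:330],None,fx=4,fy=4,interpolation=cv2.INTER_CUBIC)
i0=bot.capture('wrist')[:,:,::-1]; cv2.imwrite('pics/raw5.png',i0)
L=cv2.LUT(f(i0),(255*(np.arange(256)/255)**.5).astype(np.uint8))
d=cv2.imread('pics/d4.png');d=cv2.resize(d,(400,250))[80:160,130:230]
D=cv2.LUT(cv2.resize(d,None,fx=4,fy=4,interpolation=cv2.INTER_CUBIC),(255*(np.arange(256)/255)**.5).astype(np.uint8))
cv2.imwrite('pics/d5.png',np.hstack([D,L]))
th=np.radians(31.3);r=np.array([[np.cos(th),-np.sin(th)],[np.sin(th),np.cos(th)]]);t=np.array([556.7,423.2])
for z in (10,30,60,100,140):
  print(z,[np.round(proj('wrist',[*(r@np.array(b)+t),z],c)).tolist() for b in ((0,0),(0,20),(15,0))], 'px/mm',300/(c['origin'][2]-z))
E
```

```text
t: 5.78
tcp_pos: [548.2, 451.6, 317.5]
tool_rot: [180.0, -0.0, -148.6]
contact_force: [-3.3, -2.0, 8.1]
gripper_width: 42.9
gripper_force: 4.2
10 [[288.0, 186.0], [309.0, 186.0], [288.0, 201.0]] px/mm 1.0854344170317005
30 [[285.0, 191.0], [308.0, 191.0], [286.0, 207.0]] px/mm 1.170105969776333
60 [[282.0, 201.0], [307.0, 201.0], [282.0, 219.0]] px/mm 1.3251642270804165
100 [[275.0, 219.0], [305.0, 219.0], [276.0, 240.0]] px/mm 1.6095540138396096
140 [[265.0, 245.0], [303.0, 245.0], [267.0, 270.0]] px/mm 2.049361819488616
```

View pics/d5.png

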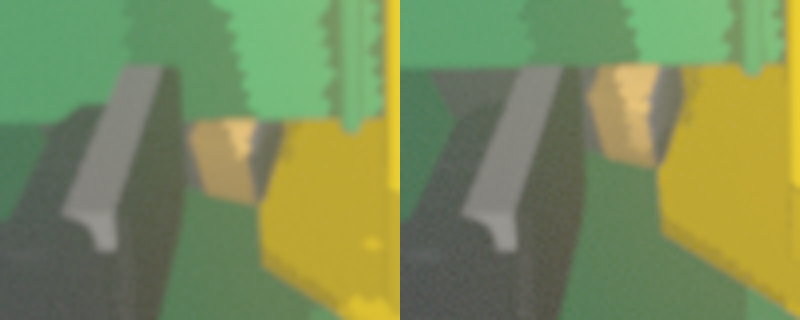

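The patch shifted 10 px for 8 mm of motion, which puts it at about z 45–65 mm. So the battery is down in the box beside the flap's low edge, well below the deck. I slide back clear of the flap while still pressing, then raise slowly.

```bash
python3 -m crank '{"rot":[[0,0,0],[0,0,0],[0,0,0],[0,0,0],[0,0,0]],"slide":[[-0.1,-0.06,0],[-0.22,-0.135,0],[-0.34,-0.21,0],[-0.45,-0.275,0],[-0.45,-0.275,0]],"fingers":[0.5,0.5,0.5,0.5,0.5]}'
python3 -m crank '{"rot":[[0,0,0],[0,0,0],[0,0,0],[0,0,0],[0,0,0]],"slide":[[0,0,0.06],[0,0,0.12],[0,0,0.2],[0,0,0.28],[0,0,0.36]],"fingers":[0.5,0.5,0.5,0.5,0.5]}'
python3 -m crank '{"rot":[[0,0,0],[0,0,0],[0,0,0],[0,0,0],[0,0,0]],"slide":[[0,0,0.2],[0,0,0.5],[0,0,0.8],[-0.4,0.1,1],[-0.8,0.3,1]],"fingers":[0.5,0.5,0.5,0.5,0.5]}'
python3 -m crank '{"rot":[[0,0,0],[0,0,0],[0,0,0],[0,0,0],[0,0,0]],"slide":[[-0.4,0.1,0],[-0.8,0.2,0],[-1,0.3,0],[-1,0.3,0],[-1,0.3,0]],"fingers":[0.5,0.5,0.5,0.5,0.5]}'
python3 - <<'E'
from h import *
i=bot.capture('top')[:,:,::-1].copy(); cv2.imwrite('pics/top9.png',i); a=cv2.imread('pics/top0.png')
q=cv2.imread('pics/top0.png'); d=cv2.absdiff(i,a).max(2); m=(d>45).astype(np.uint8)
n,l,s,c=cv2.connectedComponentsWithStats(m); print([x.tolist() for x in s[1:] if x[4]>15])
cv2.imwrite('pics/e1.png',np.hstack([cv2.resize(i[170:310,160:300],(500,500)),cv2.resize(cv2.resize(bot.capture('wrist')[:,:,::-1],None,fx=.46,fy=.46),(294,184)).repeat(1,0) if 0 else cv2.resize(i,(299,187))[:0].reshape(0,299,3).repeat(1,0) if 0 else np.zeros((500,1,3),np.uint8)]))
E
```

```text
t: 6.45
tcp_pos: [502.9, 423.9, 317.4]
tool_rot: [180.0, -0.0, -148.6]
contact_force: [-4.2, -2.6, 8.8]
gripper_width: 43.0
gripper_force: 4.7
t: 7.08
tcp_pos: [503.4, 424.1, 353.3]
tool_rot: [180.0, 0.0, -148.6]
contact_force: [-0.2, -0.1, -0.3]
gripper_width: 42.4
gripper_force: 0.0
t: 7.7
tcp_pos: [422.7, 453.9, 454.9]
tool_rot: [180.0, 0.2, -148.7]
contact_force: [-0.3, -0.1, 0.3]
gripper_width: 42.6
gripper_force: 0.0
t: 8.32
tcp_pos: [324.3, 484.0, 452.7]
tool_rot: [-180.0, 0.0, -148.6]
contact_force: [0.2, -0.7, -1.4]
gripper_width: 42.4
gripper_force: 0.0
[[190, 192, 58, 96, 1970], [244, 223, 8, 7, 30], [230, 231, 13, 14, 101], [218, 234, 57, 47, 1132], [262, 234, 105, 48, 2595], [362, 259, 22, 23, 243], [228, 265, 9, 14, 45], [192, 273, 117, 54, 3173], [355, 300, 22, 43, 382], [106, 317, 43, 60, 669], [140, 327, 65, 73, 1875], [132, 384, 19, 16, 170], [197, 384, 15, 16, 124], [187, 388, 9, 12, 60], [153, 391, 12, 9, 46], [461, 396, 10, 4, 34]]
```

I've used my ten views, so I check the flap and battery by hue masks, which shadows do not affect.

Run:
```python
from h import *
a=cv2.imread('pics/top0.png'); b=cv2.imread('pics/top9.png')
yl=lambda i:cv2.inRange(cv2.cvtColor(i,cv2.COLOR_BGR2HSV),(19,110,25),(36,255,255))[185:295,180:285]>0
gr=lambda i:cv2.inRange(cv2.cvtColor(i,cv2.COLOR_BGR2HSV),(45,90,20),(85,255,255))[185:295,180:285]>0
A,B=yl(a),yl(b); print('yellow',A.sum(),B.sum(),(A&B).sum())
bat=np.zeros((400,640),np.uint8); cv2.fillPoly(bat,[np.array([[(300/4.2+160),(265/4.2+170)],[365/4.2+160,225/4.2+170],[398/4.2+160,262/4.2+170],[335/4.2+160,315/4.2+170]],int)],1); m=bat[185:295,180:285]>0
print('battery px green before/after',(gr(a)&m).sum(),(gr(b)&m).sum(),m.sum())
# letter map of the box
H=yl(b)*1+gr(b)*2
for r in H[::4,::2]: print(''.join('.YG?'[v] for v in r))
print(bot.observe()['t'],bot.observe()['contact_force'])
```

```text
yellow 2274 1992 1546
battery px green before/after 31 276 276
..................YYYYYY.YYYYY.......................
.........................GG..........................
......................GGGGGG.........................
....................GGGGGGGGGG.......................
................GGGGGGGGGGGGGGG......................
.............GGGGGGGGGGGGGGGGGGGG....................
...........GGGGGGGGG.YYYGGGGGGGGGG...................
.......GGGGGG.YYYYYYYYYYYGGGG....GG..................
....GGGYYYYYYYYYYYYYYYYYY.........GGG................
..GG..YYYYYYYYYYYYYYYYYYYY......GGGGGG...............
...G...YYYYYYYYYYYYYYYYYYYY.YGGGGGGGGGG..............
....GG...YYYYYYYYYYYYYYYYYYGGGGGGGGGGGGGG............
.....GG...YYYYYYYYYYYYYY.GGGGGGGGGGGGGGGGG...........
......GG...YYYYYYYYYYYYYGGGGGGGGGGGGGGGGGGG..........
........G...YYYYYYYYYYYYYGGGGGGGGGGGGGGGGGGGG........
.........GG...YYYYYYYYYYYYGGGGGGGGGGGGGGGGGGGG.......
..........GG...YYYYYYYYYYYYYGGGGGGGGGGGGGGGGGGG......
...........GG...YYYYYYYYYYYYYGGGGGGGGGGGGGGGGGGGG....
.............G....YYYYYYYYYYYYGGGGGGGGGGGGGGGGG......
..............GG...YYYYYYYYYYYY.GGGGGGGGGGGG.........
...............GG...YYYYYYYYYYYYYGGGGGGGG............
................GG...YYYYYYYYYYYYYGGGG...............
.................GG...YYYYYYYYYYYYG..................
..................GGG...YYYYYYY......................
....................GG...YYY.........................
.....................G..GG...........................
.....................................................
.....................................................
8.375 [-0.33664777 -0.59731516  0.2306438 ]
```

The flap does not look shut yet. I check whether it is still moving, and its angle from the paddle's edge.

```bash
python3 -m crank '{"rot":[[0,0,0],[0,0,0],[0,0,0],[0,0,0],[0,0,0]],"slide":[[0,0,0],[0,0,0],[0,0,0],[0,0,0],[0,0,0]],"fingers":[0.5,0.5,0.5,0.5,0.5]}' >/dev/null
python3 - <<'E'
from h import *
b=cv2.imread('pics/top9.png'); n=bot.capture('top')[:,:,::-1].copy(); cv2.imwrite('pics/top10.png',n); a=cv2.imread('pics/top0.png')
print('moved px',(cv2.absdiff(n,b).max(2)[185:295,180:285]>40).sum())
th=np.radians(31.3);r=np.array([[np.cos(th),-np.sin(th)],[np.sin(th),np.cos(th)]]);t=np.array([556.7,423.2])
W=lambda x,y,z:np.array(proj('top',[*(r@np.array([x,y])+t),z]))
def pt(x,d,q,h=0):  # paddle: d across from rod, q flap angle; flap side d<0
    e=.8-q; 
    return W(x,83-d*np.cos(e)+0,144+d*np.sin(e))
for q in (0,.2,.4,.6,.8): print(q,'paddle edge',pt(-50,50,q).round(),'flap edge x40',W(40,83-115*np.cos(q),144-115*np.sin(q)).round())
def cls(i,p):
    h,s,v=cv2.cvtColor(i,cv2.COLOR_BGR2HSV)[int(round(p[1])),int(round(p[0]))]
    return 'k' if s<90 else 'Y' if 18<h<37 else 'o' if h<=18 else 'G' if 40<h<90 else '?'
for i,nm in ((a,'before'),(n,'now')):
    print(nm); 
    for x in (-85,-70,-50,-30,-10): print('paddle x',x,'y95..0 @z145',''.join(cls(i,W(x,y,145)) for y in range(95,-38,-3)))
    for x in range(5,80,8): print('hole x',x,'y95..-37',''.join(cls(i,W(x,y,144)) for y in range(95,-38,-3)))
E
```

```text
moved px 0
0 paddle edge [225. 256.] flap edge x40 [240. 204.]
0.2 paddle edge [229. 254.] flap edge x40 [241. 207.]
0.4 paddle edge [232. 254.] flap edge x40 [240. 210.]
0.6 paddle edge [234. 253.] flap edge x40 [238. 215.]
0.8 paddle edge [235. 253.] flap edge x40 [235. 219.]
before
paddle x -85 y95..0 @z145 GGGkkkYYYYYYYYYYGGGGGGGGGGGGGGGGGGGGGGGGGGGGG
paddle x -70 y95..0 @z145 kGGkkkYYYYYYYYYYGGGGGGGGGGGGGGGGGGGGGGGGGGGGG
paddle x -50 y95..0 @z145 GGGkkkYYYYYYYYY?GGGGGGGGGGGGGGGGGGGGGGGGGGGGG
paddle x -30 y95..0 @z145 GGGkkkYYYYYYYYY?GGGGGGGGGYooookkkkkkkkkkkGGGG
paddle x -10 y95..0 @z145 GGGkkYYYYYYYYYY?GGGGGGGGGYYYYkkkkkkkkkkkkGGGG
hole x 5 y95..-37 GGGkkkYYYYYYYYYYYYYYYYYYYYYYYYYYYYYYYYYYYY?GG
hole x 13 y95..-37 GGGkkYYYYYYYYYYYYYYYYYYYYYYYYYYYYYYYYYYYYYGGG
hole x 21 y95..-37 GGGkkYYYYYYYYYYYYYYYYYYYYYYYYYYYYYYYYYYYYYGGG
hole x 29 y95..-37 GGkkkkYYYYYYYYYYYYYYYYYYYYYYYYYYYYYYYYYYYYGGG
hole x 37 y95..-37 GGGkkkYYYYYYYYYYYYYYYYYYYYYYYYYYYYYYYYYYYYYGG
hole x 45 y95..-37 GGGkkkYYYYYYYYYYYYYYYYYYYYYYYYYYYYYYYYYYYYYGG
hole x 53 y95..-37 GGGkkkYYYYYYYYYYYYYYYYYYYYYYYYYYYYYYYYYYYYYGG

[... 507 characters left out ...]
@z145 kGGkkkYYYYYYYYYYYYYYYYGGGGGGGGGGGGGGGGGGGGGGG
hole x 5 y95..-37 GGGkkkYYYYYYYYYYYYYYYYYYYYYYYYYYoYkkkkkkkkkGG
hole x 13 y95..-37 GGGkkkYYYYYYYYYYYYYYYYYYYYYYYYoooookkkkkkkGGG
hole x 21 y95..-37 kGGkkkYYYYYYYYYYYYYYYYYYYYYYYYooookkkkkkkkGGG
hole x 29 y95..-37 GGkkkkYYYYYYYYYYYYYYYYYYYYYYYYYYYYkGGGGGGGGGG
hole x 37 y95..-37 GGGkkkYYYYYYYYYYYYYYYYYYYYYYYYYY?GGGGGGGGGGGG
hole x 45 y95..-37 GGGkkkYYYYYYYYYYYYYYYYYYYYYYYYYYYGGGGGGGGGGGG
hole x 53 y95..-37 GGGkkkYYYYYYYYYYYYYYYYYYYYYYYYG?GGGGGGGGGGGGG
hole x 61 y95..-37 GGkkkkYYYYYYYYYYYYYYYYG?GGGGGGGGGGGGGGGGGGGGG
hole x 69 y95..-37 GkkkkkYYYYYYYYGGGGGGGGGGGGGGGGGGGGGGGGGGGGGGG
hole x 77 y95..-37 GGGGGGGGGGGGGGGGGGGGGGGGGGGGGGGGGGGGGGGGGGGGG
```

The battery is wedged at about box x 5–27, between the flap's free edge (flap at about 0.6–0.7 rad) and the -y wall. I triangulate its gold and black parts from the top and scene views.

Run:
```python
from h import *
th=np.radians(31.3);r=np.array([[np.cos(th),-np.sin(th)],[np.sin(th),np.cos(th)]]);t=np.array([556.7,423.2])
I={n:bot.capture(n)[:,:,::-1].copy() for n in('top','scene')}
def W(n,x,y,z):return np.array(proj(n,[*(r@np.array([x,y])+t),z]))
pts={}
for n,i in I.items():
    cv2.imwrite(f'pics/{n}11.png',i)
    m=np.zeros((400,640),np.uint8); cv2.fillPoly(m,[np.array([W(n,x,y,140) for x,y in((1,-33),(80,-33),(80,70),(1,70))]).astype(int)],1)
    h=cv2.cvtColor(i,cv2.COLOR_BGR2HSV); H,S,V=cv2.split(h)
    o=((H<18)&(S>90)&(m>0)); k=((S<90)&(m>0)); y=((H>=18)&(H<37)&(S>=90)&(m>0))
    for q,M in(('gold',o),('black',k)):
        nn,l,s,c=cv2.connectedComponentsWithStats(M.astype(np.uint8)); j=[(s[a].tolist(),c[a].round(1).tolist()) for a in range(1,nn) if s[a][4]>5]; print(n,q,j)
    ys,xs=np.where(m>0); 
    print(n,xs.min(),ys.min())
    L=np.full((400,640),' ');L[m>0]='G';L[y]='y';L[o]='o';L[k]='k'
    if n=='scene':
        for row in L[ys.min():ys.max()+1,xs.min():xs.max()+1]: print(''.join(row))
```

```text
top gold [([230, 216, 8, 8, 22], [233.9, 219.5])]
top black [([234, 211, 14, 14, 109], [240.4, 217.1])]
top 192 190
scene gold []
scene black [([233, 179, 7, 1, 7], [236.0, 179.0])]
scene 223 178
                           kkkkGGGGG
          kkkkkkkGGGGGGGGGGGGGGGGGGG
 GGGGGGGGGGGGGGGGGGGGGGGGGGGGGGGGGGG
 GGGGGGGGGGGGGGGGGGGGGGGGGGGGGGGGGGG
 GGGGGGGGGGGGGGGGGGGGGGGGGGGGGGGGGGG
 GGGGGGGGGGGGGGGGGGGGGGGGGGGGGGGGGGG
 GGGGGGGGGGGGGGGGGGGGGGGGGGGGGGGGGGG
 yGGGGGGGGGGGGGGGGGGGGGGGGGGGGGGGGGG
 yyyGGGGGGGGGGGGGGGGGGGGGGGGGGGGGGGG
 yyyyyGGGGGGGGGGGGGGGGGGGGGGGGGGGGGG
 yyyyyyGGGGGGGGGGGGGGGGGGGGGGGGGGGGG
 yyyyyyyyGGGGGGGGGGGGGGGGGGGGGGGGGGG
yyyyyyyyyyyGGGGGGGGGGGGGGGGGGGGGGGGG
yyyyyyyyyyyyyGGGGGGGGGGGGGGGGGGGGGGG
yyyyyyyyyyyyyyyGGGGGGGGGGGGGGGGGGGGG
yyyyyyyyyyyyyyyyyGGGGGGGGGGGGGGGGGGG
yyyyyyyyyyyyyyyyyyyGGGGGGGGGGGGGGGGG
yyyyyyyyyyyyyyyyyyyyyGGGGGGGGGGGGGGG
yyyyyyyyyyyyyyyyyyyyyyyGGGGGGGGGGGGG
yyyyyyyyyyyyyyyyyyyyyyyyyGGGGG      
yyyyyyyyyyyyyyyyyy                  
yyyyyy
```

```bash
python3 -m crank '{"rot":[[0,0,0],[0,0,0],[0,0,0]],"slide":[[0.4,0,-0.1],[0.8,0,-0.2],[1,0,-0.3]],"fingers":[1,1,1]}' >/dev/null
python3 -m crank '{"rot":[[0,0,0],[0,0,0],[0,0,0]],"slide":[[0.4,0,0],[0.8,0.05,0],[0.95,0.1,0]],"fingers":[1,1,1]}' >/dev/null
python3 -m crank '{"rot":[[0,0,0],[0,0,0],[0,0,0],[0,0,0]],"slide":[[0.4,0,0],[0.8,0,0],[0.96,0,0],[0.96,0,0]],"fingers":[1,1,1,1]}'
cat > look.py <<'E'
from h import *
import sys,json
th=np.radians(31.3);r=np.array([[np.cos(th),-np.sin(th)],[np.sin(th),np.cos(th)]]);t=np.array([556.7,423.2])
c=bot.camera_params('wrist'); i=bot.capture('wrist')[:,:,::-1].copy(); cv2.imwrite(f'pics/{sys.argv[1]}.png',i)
json.dump({k:np.array(v).tolist() for k,v in c.items()},open(f'{sys.argv[1]}.json','w'))
W=lambda x,y,z:np.array(proj('wrist',[*(r@np.array([x,y])+t),z],c))
m=np.zeros((400,640),np.uint8); P=np.array([W(x,y,140) for x,y in((2,-31),(75,-31),(75,60),(2,60))]); cv2.fillPoly(m,[P.astype(int)],1); print(P.round())
H,S,V=cv2.split(cv2.cvtColor(i,cv2.COLOR_BGR2HSV)); L=np.full((400,640),' ');L[m>0]='?'
L[(m>0)&(H>37)&(H<95)]='.';L[(m>0)&(H>=19)&(H<=37)]='y';L[(m>0)&(H<19)]='o';L[(m>0)&(S<90)]='k'
ys,xs=np.where(m>0);x0,y0=max(xs.min(),0),max(ys.min(),0);print('x0,y0',x0,y0)
for rr in range(y0,min(ys.max()+1,400),3): print(rr,''.join(L[rr,x0:xs.max()+1:2]))
E
python3 look.py v1
```

```text
t: 10.4
tcp_pos: [614.8, 494.0, 421.6]
tool_rot: [180.0, -0.1, -148.6]
contact_force: [-0.4, 0.6, -0.9]
gripper_width: -0.0
gripper_force: 0.0
[[241.  99.]
 [247. 189.]
 [353. 189.]
 [356.  99.]]
x0,y0 240 99
99 .........................................yyyyyyyyyyyyyyyyyy
102 ..................................yyyyyyyyyyyyyyyyyyyyyyyyy
105 .......................yyyyyyyyyyyyyyyyyyyyyyyyyyyyyyyyyyyy
108  ...........................yyyyyyyyyyyyyyyyyyyyyyyyyyyyyyy
111  ...........................yyyyyyyyyyyyyyyyyyyyyyyyyyyyyy 
114  ...........................yyyyyyyyyyyyyyyyyyyyyyyyyyyyyy 
117  ..........kk................yyyyyyyyyyyyyyyyyyyyyyyyyyyyy 
120  .........kkkkkkkkkkkk....y..yyyyyyyyyyyyyyyyyyyyyyykyyyyy 
123  .......kkkkkkkkkkkkkkkkyyyyyyyyyyyyyyyyyyyyyyyyyyyyyyyyyy 
126  .......kkkkkkkkkkkkkkkkooooyokyyyyyyyyyyyyyyyyyyyyyyyyyyy 
129  .......kkkkkkkkkkkkkkkoooooookyyyyyyyyyyyyyyyyyyyyyyyyyyy 
132  ........kkkkkkkkkkkkkkooooookkyyyyyyyyyyyyyyyyyyyyyyyyyyy 
135  ........kkkkkkkkkkkkkkooyoookkyyyyyyyyyyyyyyyyyyyyyyyyyyy 
138   .......kkkkkkkkkkkkkkyoooookkyyyyyyyyyyyyyyyyyyyyyyyyy
[... 389 characters left out ...]
59   ...........................yyyyyyyyyyyyyyyyyyyyyyyyyyyy  
162   ...........................yyyyyyyyyyyyyyyyyyyyyyyyyyyy  
165   ...........................yyyyyyyyyyyyyyyyyyyyyyyyyyyy  
168    ............kk............yyyyyyyyyyyyyyyyyyyyyyyyyyyy  
171    ..........................yyyyyyyyyyyyyyyyyyyyyyyyyyyy  
174    ...........................yyyyyyyyyyyyyyyyyyyyyyyyyyy  
177    ................................yyyyyyyyyyyyyyyyyyyyyy  
180    ........................................yyyyyyyyyyyyyy  
183    ...............................................yyyyyyy  
186    ......................................................  
189                               ...........................
```

```bash
python3 -m crank '{"rot":[[0,0,0],[0,0,0],[0,0,0]],"slide":[[0.13,-0.2,0],[0.3,-0.49,0],[0.3,-0.49,0]],"fingers":[1,1,1]}'
python3 look.py v2
```

```text
t: 10.82
tcp_pos: [645.5, 442.4, 423.3]
tool_rot: [-180.0, 0.0, -148.7]
contact_force: [-0.1, 0.7, -0.5]
gripper_width: 0.4
gripper_force: 0.0
[[317. 100.]
 [317. 189.]
 [422. 189.]
 [432. 100.]]
x0,y0 316 99
99 .........................................yyyyyyyyyyyyyyyyy
102 ...............................yyyyyyyyyyyyyyyyyyyyyyyyyyy
105 ..............yyyyyyyyyyyyyyyyyyyyyyyyyyyyyyyyyyyyyyyyyyyy
108 ...................yyyyyyyyyyyyyyyyyyyyyyyyyyyyyyyyyyyyyyy
111 ...................yyyyyyyyyyyyyyyyyyyyyyyyyyyyyyyyyyyyyyy
114 ...................yyyyyyyyyyyyyyyyyyyyyyyyyyyyyyyyyyyyyy 
117 ..kk...............yyyyyyyyyyyyyyyyyyyyyyyyyyyyyyyyyyyyyy 
120 ..kkkkkkkkkkkk.....yyyyyyyyyyyyyyyyyyyyyyyyyyyyyyyyyyyyyy 
123 .kkkkkkkkkkkkkkkkyyyyyyyyyyyyyyyyyyyyyyyyyyyyyyyyyyyyyyyy 
126 kkkkkkkkkkkkkkkkkooooooyyyyyyyyyyyyyyyyyyyyyyyyyyyyyyyyyy 
129 kkkkkkkkkkkkkkkkoooooooyyyyyyyyyyyyyyyyyyyyyyyyyyyyyyyyyy 
132 .kkkkkkkkkkkkkkkooooooyyyyyyyyyyyyyyyyyyyyyyyyyyyyyyyyyy  
135 .kkkkkkkkkkkkkkkooyyooyyyyyyyyyyyyyyyyyyyyyyyyyyyyyyyyyy  
138 .kkkkkkkkkkkkkkkooooooyyyyyyyyyyyyyyyyyyyyyyyyyyyyyyyyyy  
141 .kkkkk
[... 292 characters left out ...]
yyyyyyyyy   
156 ..................yyyyyyyyyyyyyyyyyyyyyyyyyyyyyyyyyyyyy   
159 ..................yyyyyyyyyyyyyyyyyyyyyyyyyyyyyyyyyyyyy   
162 ..................yyyyyyyyyyyyyyyyyyyyyyyyyyyyyyyyyyyyy   
165 ..................yyyyyyyyyyyyyyyyyyyyyyyyyyyyyyyyyyyyy   
168 .k................yyyyyyyyyyyyyyyyyyyyyyyyyyyyyyyyyyyy    
171 ..................yyyyyyyyyyyyyyyyyyyyyyyyyyyyyyyyyyyy    
174 ...................yyyyyyyyyyyyyyyyyyyyyyyyyyyyyyyyyyy    
177 ..........................yyyyyyyyyyyyyyyyyyyyyyyyyyyy    
180 ..................................yyyyyyyyyyyyyyyyyyyy    
183 ...........................................yyyyyyyyyyy    
186 ....................................................y
```

Run:
```python
from h import *
import json
th=np.radians(31.3);r=np.array([[np.cos(th),-np.sin(th)],[np.sin(th),np.cos(th)]]);t=np.array([556.7,423.2])
C=[json.load(open(f'v{k}.json')) for k in(1,2)]
I=[cv2.cvtColor(cv2.imread(f'pics/v{k}.png'),cv2.COLOR_BGR2HSV).astype(int) for k in(1,2)]
def tri(u,v,row):
    A=[];b=[]
    for c,x,y in zip(C,(u,v),row):
        M=R.from_euler('xyz',c['orientation'],degrees=True).as_matrix();d=M@[(x-c['cx'])/c['fx'],(y-c['cy'])/c['fy'],1];d/=np.linalg.norm(d)
        p=np.eye(3)-np.outer(d,d);A.append(p);b.append(p@c['origin'])
    X=np.linalg.lstsq(np.vstack(A),np.hstack(b),rcond=None)[0];return np.r_[r.T@(X[:2]-t),X[2]].round(1)
for row in (126,130,134,138,142): 
    e=[]
    for k,(x0,x1) in enumerate(((242,320),(312,390))):
        h=I[k][row,x0:x1]; blk=np.where(h[:,1]<90)[0]; gd=np.where((h[:,0]<19)&(h[:,1]>=90))[0]
        e.append((x0+blk.min(),x0+gd.min(),x0+gd.max()))
    print(row,e,[tri(a,b,(row,row)) for a,b in zip(*e)])
print('flap edge',tri(294,352,(160,160)),'box rim C? deck',tri(241,317,(99,100)))
```

```text
126 [(np.int64(255), np.int64(288), np.int64(298)), (np.int64(316), np.int64(349), np.int64(360))] [array([ 25. , -31.8,  85.4]), array([25. ,  0.8, 86.2]), array([24.7, 10.9, 91.4])]
130 [(np.int64(256), np.int64(286), np.int64(297)), (np.int64(317), np.int64(348), np.int64(359))] [array([ 28.8, -30.8,  86.5]), array([28.4, -0.7, 92.2]), array([28.4,  9.9, 92.5])]
134 [(np.int64(257), np.int64(286), np.int64(296)), (np.int64(317), np.int64(348), np.int64(359))] [array([ 33. , -30.8,  82.6]), array([32.1, -0.7, 93.3]), array([31.8,  9.3, 98.3])]
138 [(np.int64(258), np.int64(287), np.int64(296)), (np.int64(317), np.int64(347), np.int64(358))] [array([ 37.3, -30.8,  78.5]), array([36.7, -0.7, 84.5]), array([35.8,  9. , 94.7])]
142 [(np.int64(259), np.int64(288), np.int64(296)), (np.int64(317), np.int64(348), np.int64(357))] [array([ 41.7, -30.8,  74.3]), array([40.5,  0.3, 85.7]), array([40. ,  8.7, 90.9])]
flap edge [59.4  5.6 80.6] box rim C? deck [  2.  -30.9 139.7]
```

The battery lies level across the hole: black end against the wall (y -31, z 83), gold end on the flap (y 10, z 94). It is wedged there because I had held the flap just short of its stop. I will press the paddle sharply to the full stop with the closed fingers near x 14, where the wrist camera can still see into the hole.

```bash
python3 -m crank '{"rot":[[0,0,0],[0,0,0],[0,0,0]],"slide":[[-0.5,0.18,0],[-1,0.37,-0.1],[-1,0.37,-0.2]],"fingers":[1,1,1]}' >/dev/null
python3 -m crank '{"rot":[[0,0,0],[0,0,0],[0,0,0]],"slide":[[-0.065,0,-0.2],[-0.065,0,-0.4],[-0.065,0,-0.4]],"fingers":[1,1,1]}'
python3 -m crank '{"rot":[[0,0,0],[0,0,0],[0,0,0]],"slide":[[0,0,-0.42],[0,0,-0.46],[0,0,-0.46]],"fingers":[1,1,1]}'
sed -i 's/(2,60))/(2,40))/' look.py; python3 look.py v3
```

```text
t: 11.62
tcp_pos: [538.1, 481.8, 360.7]
tool_rot: [-180.0, -0.2, -148.6]
contact_force: [-0.1, -0.2, 0.9]
gripper_width: -0.1
gripper_force: 0.0
t: 12.0
tcp_pos: [538.9, 482.3, 319.4]
tool_rot: [180.0, 0.3, -148.6]
contact_force: [0.7, 0.4, 10.1]
gripper_width: 0.0
gripper_force: 5.0
[[148. 231.]
 [169. 343.]
 [319. 343.]
 [282. 231.]]
x0,y0 148 231
231 .........................................kkkkkkkkyyy..yyyyyyyyyyyyy                   
234  ........................................kkkkkykkky...yyyyyyyyyyyyyy                  
237  ........................................kkkkkkkkky...yyyyyyyyyyyyyy                  
240  ........................................kkkkkkkkky...yyyyyyyyyyyyyyy                 
243  ..............................................yyy....yyyyyyyyyyyyyyy                 
246   ....................................................yyyyyyyyyyyyyyyk                
249   .......................................k............yyyyyyyyyyyyyyyy                
252   .......................................k............yyyyyyyyyyyyyyyky               
255   ..............
[... 2009 characters left out ...]
kkkkkkkkkkkkkkkkkkkkkkkkkkkkkkkkkkkkkkkkkkkkkkkkkkkkkkkkkkk    
324          .....kkkkkkkkkkkkkkkkkkkkkkkkkkkkkkkkkkkkkkkkkkkkkkkkkkkkkkkkkkkkkkkkkkkkk   
327          ..kkkkkkkkkkkkkkkkkkkkkkkkkkkkkkkkkkkkkkkkkkkkkkkkkkkkkkkkkkkkkkkkkkkkkkkk   
330          kkkkkkkkkkkkkkkkkkkkkkkkkkkkkkkkkkkkkkkkkkkkkkkkkkkkkkkkkkkkkkkkkkkkkkkkkk.  
333          kkkkkkkkkkkkkkkkkkkkkkkkkkkkkkk..kkkkkkkkkkkkkkkkkkkkkkkkkkkkkkkkkkkkkkkk..  
336           kkkkkkkkkkkkkkkkkkkkkkkkkkkk....kkkkkkkkkkkkkkkkkkkkkkkkkkkkkkkkkkkkkkkk... 
339           kkkkkkkkkkkkkkkkkkkkkkkkkk......kkkkkkkkkkkkkkkkkkkkkkkkkkkkkkkkkkkkkkkk... 
342           kkkkkkkkkkkkkkkkkkkkkkkk.......kkkkkkkkkkkkkkkkkkkkkkkkkkkkkkkkkkkkkkkkk....
```

Run:
```python
from h import *
import json
th=np.radians(31.3);r=np.array([[np.cos(th),-np.sin(th)],[np.sin(th),np.cos(th)]]);t=np.array([556.7,423.2])
c=json.load(open('v3.json'));c['origin']=np.array(c['origin'])
for b in ((25,-31,85),(45,-31,80),(25,0,88),(45,10,94),(25,0,60),(45,0,30),(45,-20,20),(45,0,10),(20,-20,20),(45,20,10)): print(b,np.round(proj('wrist',[*(r@np.array(b[:2])+t),b[2]],c)))
im=cv2.imread('pics/v3.png');print([im[238,x].tolist() for x in range(150,256,8)])
```

```text
(25, -31, 85) [194. 231.]
(45, -31, 80) [200. 253.]
(25, 0, 88) [235. 233.]
(45, 10, 94) [249. 262.]
(25, 0, 60) [244. 219.]
(45, 0, 30) [253. 228.]
(45, -20, 20) [234. 224.]
(45, 0, 10) [257. 220.]
(20, -20, 20) [232. 199.]
(45, 20, 10) [277. 220.]
[[36, 54, 24], [36, 56, 26], [33, 55, 24], [33, 57, 24], [34, 57, 26], [32, 57, 27], [27, 55, 22], [31, 58, 30], [29, 58, 29], [31, 59, 34], [36, 48, 46], [34, 50, 47], [36, 52, 52], [37, 85, 57]]
```

The old position would fill px 194–249, rows 231–262, and that area is now empty green. The remaining dark patch fits the box floor, so the battery fell through. Now I release the paddle and check the flap.

```bash
python3 -m crank '{"rot":[[0,0,0],[0,0,0],[0,0,0],[0,0,0],[0,0,0]],"slide":[[0,0,0],[0,0,0.1],[0,0,0.25],[0,0,0.5],[0,0,1]],"fingers":[1,1,1,1,1]}'
python3 -m crank '{"rot":[[0,0,0],[0,0,0],[0,0,0],[0,0,0]],"slide":[[-0.5,0,0.2],[-1,0,0.3],[-1,0,0.3],[-1,0,0.3]],"fingers":[1,1,1,1]}' >/dev/null
python3 -m crank '{"rot":[[0,0,0],[0,0,0],[0,0,0],[0,0,0]],"slide":[[-0.5,0.1,0],[-1,0.2,0],[-1,0.2,0],[-1,0.2,0]],"fingers":[1,1,1,1]}'
python3 - <<'E'
from h import *
n=bot.capture('top')[:,:,::-1].copy(); cv2.imwrite('pics/top12.png',n); a=cv2.imread('pics/top0.png')
th=np.radians(31.3);r=np.array([[np.cos(th),-np.sin(th)],[np.sin(th),np.cos(th)]]);t=np.array([556.7,423.2])
W=lambda x,y,z:np.array(proj('top',[*(r@np.array([x,y])+t),z]))
def cls(i,p):
    h,s,v=cv2.cvtColor(i,cv2.COLOR_BGR2HSV)[int(round(p[1])),int(round(p[0]))]
    return 'k' if s<90 else 'Y' if 18<h<37 else 'o' if h<=18 else 'G' if 40<h<90 else '?'
for x in (-85,-50,-30,-10,5,21,37,53,69,77): print(x,''.join(cls(n,W(x,y,145)) for y in range(95,-38,-3)))
# bystanders: dark/colour blobs compared right of the box
d=cv2.absdiff(cv2.GaussianBlur(n,(3,3),0),cv2.GaussianBlur(a,(3,3),0)).max(2)>45
q,l,s,c=cv2.connectedComponentsWithStats(d.astype(np.uint8)); print([x.tolist() for x in s[1:] if x[4]>15 and x[0]>275])
E
```

```text
t: 12.68
tcp_pos: [538.0, 481.6, 416.2]
tool_rot: [-179.9, -0.2, -148.6]
contact_force: [0.3, -0.8, 0.3]
gripper_width: -0.3
gripper_force: 0.0
t: 13.68
tcp_pos: [339.0, 502.0, 446.4]
tool_rot: [-180.0, -0.0, -148.6]
contact_force: [1.4, -0.2, -0.3]
gripper_width: -0.1
gripper_force: 0.0
-85 kGGkkkYYYYYYYYYGGGGGGGGGGGGGGGGGGGGGGGGGGGGGG
-50 GGGkkkYYYYYYYYYGGGGGGGGGGGGGGGGGGGGGGGGGGGGGG
-30 GGGkkkYYYYYYYYY?GGGGGGGGGGGGGGGGGGGGGGGGGGGGG
-10 kGGkkkYYYYYYYYYGGGGGGGGGGGGGGGGGGGGGGGGGGGGGG
5 kGGkkkYYYYYYYYYYYYYYYYYYYYYYYYYYYYYYYYYYYY?GG
21 kGGkkYYYYYYYYYYYYYYYYYYYYYYYYYYYYYYYYYYYYYGGG
37 kGGkkkYYYYYYYYYYYYYYYYYYYYYYYYYYYYYYYYYYYYYGG
53 GGGkkkYYYYYYYYYYYYYYYYYYYYYYYYYYYYYYYYYYYYYGG
69 GkkkkkYYYYYYYYYYYYYYYYYYYYYYYYYYYYYYYYYYYYGGG
77 GGGGGGGG?GGGYGG?GGGYGGGGGGY?GY?G?YY?YYGYY?GGG
[[363, 263, 15, 18, 153], [348, 288, 29, 55, 797], [462, 396, 9, 4, 32]]
```

The flap is fully shut, matching the first picture, and the lane is empty. The remaining differences are arm shadows; the arm was never near the bystanders.

```bash
python3 -c "
from rig import bot
print(bot.sign_off())"
```

```text
the job is handed in; nothing more can be done
None
```

The battery is in the drop box with the flap shut over it, and the job was handed in at about 14 s. It first wedged below deck level and kept the flap from shutting, so I pressed the paddle a second time, to the stop, to drop it through. I checked the end state by colour masks, not by eye, as my ten picture views were used up. I did not check the other objects one by one, but the arm stayed away from them.

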